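# Hold the board holder open at its mark

### The arm

A 6-joint arm with a two-finger parallel gripper is mounted at the origin on the work surface. World frame = base frame: x ahead of the robot, y to its left, z up, the work surface at z = 0. Lengths are in m, angles in rad, forces in N, time in s.
With the tool pointing down it reaches from about 0.3 to 0.75 m from the base axis. Payload 8.5 kg.
Tool frame: the origin (TCP) lies midway between the tips of the shut fingers; the grasp point (between the pads) lies 19 mm behind it; z points along the fingers, y is the direction in which the jaws open and shut (so a half turn about z gives the same grasp; the last joint's range is limited). The gripper opens to 85 mm and grips with 20 to 120 N. Pads are 22 mm wide; open, the fingers measure 114 mm over their backs; the gripper's body (76 mm by 85 mm) begins 54 mm behind the grasp point. The pads swing forward as they close: fully open they stand 13 mm farther back than shut.
Start: joints at [-1.46, 0.381, 1.297, -0, 1.464, -0.215], TCP at [0.176, -0.521, 0.208] pointing down, gripper open.
Joint ranges: [-3.11, 3.11], [-0.89, 2.33], [0.22, 2.48], [-1.42, 4.56], [0.17, 2.85], [-2.88, 2.88]. Speed limits (rad/s): [2.39, 2.39, 3.14, 3.14, 3.14, 3.14].

### API

Orientations are given as a rotation vector (axis times angle).
In Python, from bench import sensors, snapshot, calibration, order gives the robot as it stands.
- The arm moves only by the tool send_rows, never from a script. Its argument "moves" is a list of rows, each an object of numbers: "tx", "ty", "tz": the shift along the tool's x, y, z in mm; "twist": the turn about the tool's z in rad; "jaw": the finger opening in mm, from 0 to 85.4. A call has 1 to 20 rows; each row is the pose to reach, as a shift and turn from the pose commanded when the call began, along the tool's axes at that moment; what a row does not reach only later rows make up. A row lasts 1/10 s, in which the tool goes at most 50 mm and 8.59 degrees, less where a joint would pass 70% of its speed; a pose out of reach is approached as far as the arm can. A call with a gripper value outside its range is refused whole. The fingers move at their own pace and stop on an object; "force" is the grip in N (left out, the last holds). Time passes only in rows, so rows that repeat a pose let the fingers close. It gives the time, the measured TCP pose, the force and the opening at its end, in the units of the state.
- sensors.observe(): the state, without advancing time (a new reading comes with each control period).
- snapshot(name): name is "scene" or "top" or "wrist"; returns the picture (384x512x3 uint8, blue, green, red); there is no depth.
- calibration(name): a dict with "K" (3x3 intrinsics, pixels), "rvec" (rotation vector, rad) and "tvec" (3), from world to camera coordinates, as OpenCV has them; the wrist camera has in their place "mount" (4x4, takes a point from camera to tool coordinates, whose origin is the TCP and whose axes are the flange's). Camera axes: x right, y down, z forward; pixel columns grow to the right and rows downward; lengths in m; the calibration is good to about 2 mm. A picture is of the moment at which its call begins: read the wrist's pose just before it. calibration takes no time and is no camera call.
- order.job_done(): hands the job in, once; it reports no verdict.
The state is a dict: "time_s": time; "q": joint angles; "joint_vel": joint speeds; "joint_torque": joint torques, N m; "ee_pos": TCP position; "tcp_rot": TCP orientation; "force": force on the tool from outside, world axes, zero at the start; "ft_torque": the same for the moment, N m; "finger_gap": finger opening in m.
Only numpy, scipy, OpenCV 4.12 (cv2) and the standard library are available. Lean on these libraries where they do the work, as an engineer would, in place of code of your own. Each camera call takes 0.05 s, during which the arm holds its last target.

### The job

Make the spring-loaded board holder ready for the next circuit board: take the white bottle off the holder's bed and set it down gently, upright and wholly on the round black coaster, and let it go. Then pull the holder's sliding jaw open by its black tab until its red pointer stands over the yellow band, and keep holding it still there: the program finishes while holding the tab, because the spring shuts the jaw if it is let go. Do not tip the bottle, shift the yellow band, or disturb the jar, tweezers and syringe.

Things in the scene. Friction and masses are not known exactly. Their poses are not given: they have to be found in the camera images.
- holder: Board holder fixed on the blue mat (mat top 4 mm above the work surface): aluminium base plate 12 mm thick, from -125 to +105 mm along its x, +-60 mm along its y; origin on the underside, z up. A dark fixed jaw (70 mm wide, top 34 mm above the origin) has its inner face at x = +79 mm. The sliding jaw is pulled along the holder's -x. Yaw within about 0.5 rad of the base's.
- jaw: Sliding jaw, carriage and tab, one piece; origin and axes equal the holder's when shut and shift along its -x when pulled (60 mm to a hard stop). Shut, its plate (70 mm wide, top at z 34 mm) spans x 3 to 15 mm; a flat carriage 40 mm wide, top at z 30 mm, joins it to the tab. Spring-return: 6 N of pull starts it, plus 1.2 N per 10 mm; it shuts itself when let go.
- tab (a point): Grasp point of the black upright tab of the sliding jaw: 12 mm thick along the holder's x, 26 mm wide along y, standing from the carriage (25 mm below this point) to 13 mm above it. Pinch it across x from above: 42 mm are free between tab and jaw plate on the +x side, the -x side is open.
- pointer (a point): End of the red pointer (3 mm wide along x), on the +y side of the tab and moving with the jaw; same x as the tab's middle.
- band (a point): Middle of the top of the yellow band (12 mm along x, 16 mm along y, 6 mm high), a block set on a dark rail on the +y side of the holder, 22 to 48 mm from the shut pointer towards the holder's -x. Its axes are the holder's. It is stiff but would slide if pushed; the pointer passes 2 mm above it without touching.
- bottle: White closed bottle with a grey label and a blue cap, 40 mm in diameter, 88 mm tall, about 0.14 kg; origin at the centre of its underside, z up its axis; the straight body reaches 62 mm above the origin. It starts standing on the holder's bed between the jaws.
- coaster: Round black rubber coaster, 100 mm in diameter, 5 mm thick, fixed on the mat to the left or right of the holder; origin at the centre of its underside.
- jar: Bystander: amber glass jar with black cap, 52 mm in diameter, 45 mm tall, standing on the mat on the side of the holder without the coaster; origin under its centre.
- tweezers: Bystander: steel tweezers lying on the mat beyond the work, 122 mm long along its x, 6 mm high; origin at its middle on the underside.
- syringe: Bystander: flux syringe lying on the mat beyond the work, 130 mm long along its x, 18 mm high; origin near its middle on the underside.
Mind the look-alikes: they are no part of the job. Several things have the shape of the coaster; the one meant has the colours described above.

How it is judged:
On the way, in this order (a step that is already met when the one before it is completed fails the run):
1. the bottle stands upright and released, wholly on the coaster (horizontal distance between bottle and coaster below 0.031 m and z of bottle in the frame of coaster between 0.002 and 0.009 m and angle between bottle's own z axis and vertical below 0.1 rad and linear speed of bottle below 0.02 m/s and contact force between bottle and the fingers below 0.1 N and contact force between bottle and the arm below 0.1 N and contact force between bottle and coaster above 0.3 N), for 0.3 s.
2. the jaw is held by the fingers with the red pointer over the yellow band (x of pointer in the frame of band between -0.006 and 0.006 m and linear speed of jaw below 0.01 m/s and contact force between the fingers and jaw above 2 N and contact force between jaw and bottle below 0.1 N), for 0.3 s.
At the end, for the whole second after the job is handed in: The bottle stands upright (within 0.1 rad), at rest and untouched, wholly on the coaster (centres within 31 mm), and the fingers hold the sliding jaw still (more than 2 N of contact) with the red pointer within 6 mm of the middle of the yellow band, along the holder's x, all through the last second (all of step 1 and all of step 2); the arm keeps its last pose, push and grip.
It fails at once if the bottle is tipped over (more than 0.6 rad) (angle between bottle's own z axis and vertical above 0.6 rad).
It fails at once if the bottle is dropped or thrown (faster than 0.5 m/s with no finger on it) (linear speed of bottle above 0.5 m/s and contact force between bottle and the fingers below 0.05 N).
It fails at once if the yellow band is shifted by more than 5 mm (distance of band from where it was at the start of the episode above 0.005 m).
It fails at once if the jar, tweezers or syringe is moved by more than 20 mm or the jar is tipped (distance of any of jar, tweezers, syringe from where it was at the start of the episode above 0.02 m or angle between jar's own z axis and vertical above 0.4 rad).
It also fails if it takes over 51 s, if anything falls off the work surface, if the arm or the gripper's body presses on something with over 40 N, if the wrist force passes 120 N, or if a joint passes its speed limit or range.

## Working session

There is one attempt and no reset: what is moved stays moved. The work goes in short steps, Python scripts to look and compute and a tool call to move; the robot and the scene stay as the last step left them, time stands still between calls to the robot, and variables do not carry over. Pictures are saved under pics/ and viewed, and the job is handed in when it is done.

Besides the shell and the picture viewer there is one more tool, called by a JSON object that holds its "name" and its "arguments". send_rows: Moves the arm, as the interface text tells. Its arguments: {"type":"object","properties":{"moves":{"type":"array","items":{"type":"object","properties":{"tx":{"type":"number"},"ty":{"type":"number"},"tz":{"type":"number"},"twist":{"type":"number"},"jaw":{"type":"number"}}}},"force":{"type":"number"}},"required":["moves"]}

```bash
mkdir -p pics; ls
python3 - <<'E'
from bench import sensors, snapshot, calibration
import cv2,numpy as np
np.set_printoptions(precision=4,suppress=True)
s=sensors.observe();print(s)
for n in("scene","top"):
    cv2.imwrite(f"pics/{n}0.png",snapshot(n)); c=calibration(n); print(n,c)
print(calibration("wrist"))
E
```

```text
pics
{'time_s': 0.0, 'q': array([-1.4603,  0.3812,  1.2983, -0.    ,  1.4636, -0.2153]), 'joint_vel': array([ 0.0008,  0.0009, -0.    ,  0.003 , -0.0004,  0.0002]), 'joint_torque': array([  0.0019, -44.8458, -23.1278,  -0.0001,   0.0047,   0.    ]), 'ee_pos': array([ 0.176 , -0.5207,  0.2071]), 'tcp_rot': array([-3.0985, -0.5093, -0.0001]), 'force': array([ 0.4514, -0.1804, -0.0776]), 'ft_torque': array([-0.0238, -0.001 ,  0.0022]), 'finger_gap': 0.0852130530073555}
scene {'K': array([[411.826 ,   0.    , 257.4222],
       [  0.    , 411.826 , 188.581 ],
       [  0.    ,   0.    ,   1.    ]]), 'rvec': array([ 2.4348,  0.6241, -0.1808]), 'tvec': array([-0.6189, -0.0628,  1.3462])}
top {'K': array([[368.9099,   0.    , 252.5351],
       [  0.    , 368.9099, 189.6905],
       [  0.    ,   0.    ,   1.    ]]), 'rvec': array([ 2.1609, -2.1197,  0.1321]), 'tvec': array([0.168 , 0.5903, 1.2575])}
{'K': array([[308.5279,   0.    , 252.0708],
       [  0.    , 308.5279, 189.3417],
       [  0.    ,   0.    ,   1.    ]]), 'mount': array([[-0.0005, -0.956 , -0.2935,  0.0762],
       [ 1.    , -0.0003, -0.0008,  0.0001],
       [ 0.0007, -0.2935,  0.956 , -0.1656],
       [ 0.    ,  0.    ,  0.    ,  1.    ]])}
```

View pics/scene0.png

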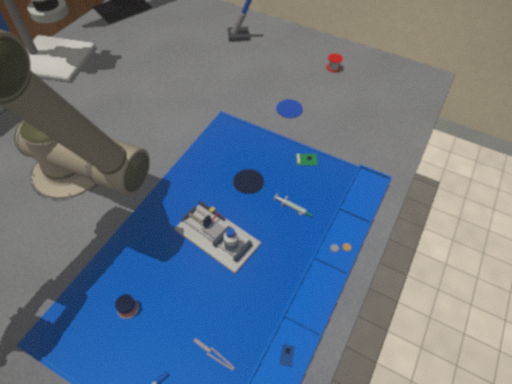

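View pics/top0.png

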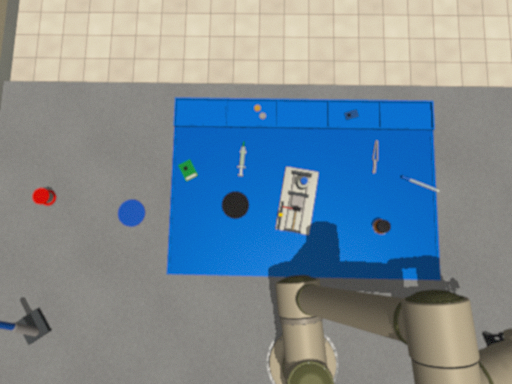

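The disc-shaped candidates in the top view are the black disc at (235,205) on the mat and the blue disc at (131,213) off it. The black one fits the description. The bottle, with its blue cap, is at (303,181). I'll take a close crop to check both.

```bash
cat > h.py <<'E'
import cv2,numpy as np
from bench import sensors, snapshot, calibration
np.set_printoptions(precision=4,suppress=True)
def cam(n,s=None):
    c=calibration(n)
    if n=="wrist":
        T=np.eye(4);T[:3,:3]=cv2.Rodrigues(np.array(s['tcp_rot']))[0];T[:3,3]=s['ee_pos']
        M=T@c['mount'];R=M[:3,:3].T;t=-R@M[:3,3]
        return c['K'],R,t
    return c['K'],cv2.Rodrigues(c['rvec'])[0],c['tvec'].ravel()
def ray(C,uv,z):
    K,R,t=C; d=R.T@np.linalg.inv(K)@np.array([uv[0],uv[1],1.]); o=-R.T@t
    return o+d*(z-o[2])/d[2]
def proj(C,P):
    K,R,t=C; p=(R@np.atleast_2d(P).T).T+t; p=p@K.T; return p[:,:2]/p[:,2:]
E
python3 - <<'E'
from h import *
a=cv2.imread("pics/top0.png")[150:250,210:340]
cv2.imwrite("pics/topc.png",cv2.resize(a,None,fx=6,fy=6,interpolation=cv2.INTER_CUBIC))
a=cv2.imread("pics/scene0.png")[160:280,165:270]
cv2.imwrite("pics/scenec.png",cv2.resize(a,None,fx=5,fy=5,interpolation=cv2.INTER_CUBIC))
C=cam("top")
for n,uv,z in[("coaster",(235,205),.009),("bottlecap",(303,181),.1),("jar",(381,226),.049),("plate corners",(289,167),.016),("",(319,172),.016),("",(307,235),.016),("",(276,229),.016)]: print(n,ray(C,uv,z))
E
```

```text
coaster [0.5349 0.2419 0.009 ]
bottlecap [0.6115 0.0086 0.1   ]
jar [ 0.4679 -0.2655  0.049 ]
plate corners [0.6762 0.0493 0.016 ]
 [ 0.6596 -0.059   0.016 ]
 [ 0.4328 -0.0157  0.016 ]
 [0.4517 0.0938 0.016 ]
```

View pics/topc.png

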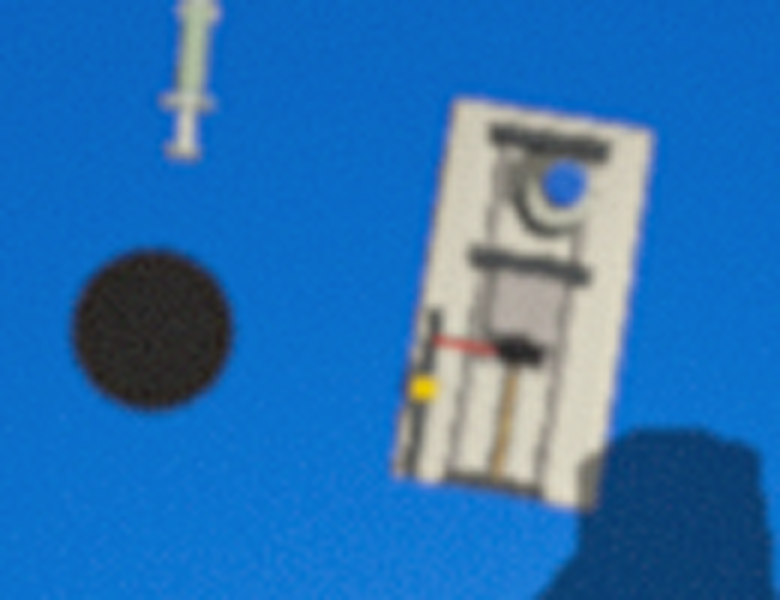

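View pics/scenec.png

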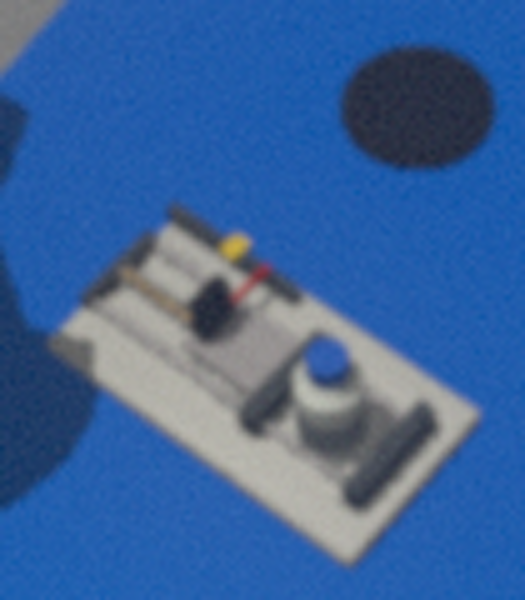

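The crop shows the black coaster at top pixel (235,205). The bottle stands between the jaws with its cap at (304,181), the tab is at (297,208) and the band at (280,214). Next I'll fit the holder pose from both views.

Run:
```python
from h import *
from scipy.optimize import least_squares
T=cam("top");S=cam("scene")
tp=lambda p:np.array(p)/6+[210,150]-0.42
sp=lambda p:np.array(p)/5+[165,160]-0.4
loc=np.array([[105,60,12],[105,-60,12],[-125,-60,12],[-125,60,12]])/1e3
tc=tp([(455,97),(653,130),(597,510),(393,475)])
sc=sp([(480,412),(350,563)])
def W(v,l):
    c,s=np.cos(v[2]),np.sin(v[2]); return np.c_[v[0]+c*l[:,0]-s*l[:,1],v[1]+s*l[:,0]+c*l[:,1],l[:,2]+.004]
f=lambda v:np.r_[(proj(T,W(v,loc))-tc).ravel(),(proj(S,W(v,loc[:2]))-sc).ravel()]
r=least_squares(f,[.55,0,-.17]);print(r.x,r.fun)
# bottle cap top triangulate
g=lambda P:np.r_[proj(T,P)[0]-tp((564,186)),proj(S,P)[0]-sp((328,358))]
q=least_squares(g,[.6,0,.1]);print("cap",q.x,q.fun)
c,s=np.cos(r.x[2]),np.sin(r.x[2]);d=q.x[:2]-r.x[:2];print("cap in holder",c*d[0]+s*d[1],-s*d[0]+c*d[1])
co=np.array([ray(T,tp((152,330)),.009),ray(S,sp((418,107)),.009)]);print(co)
b=np.array([ray(T,tp((423,387)),.04),ray(T,tp((435,340)),.04),ray(T,tp((522,350)),.06)])
for p in b:
    d=p[:2]-r.x[:2];print(p,"holder:",c*d[0]+s*d[1],-s*d[0]+c*d[1])
```

```text
[ 0.568   0.0178 -0.1522] [ 0.3088 -0.0586  0.1309 -0.0742 -0.1405 -0.2705  0.2895 -0.2824  0.0552
 -0.5831 -0.306  -0.1717]
cap [0.6141 0.0071 0.0984] [-0.1812 -0.2294 -0.2283  0.0406]
cap in holder 0.04720640488008318 -0.003638260158903198
[[0.5365 0.2423 0.009 ]
 [0.5405 0.2395 0.009 ]]
[0.503  0.0813 0.04  ] holder: -0.07384367842671144 0.05288029874317186
[0.5306 0.0746 0.04  ] holder: -0.04552321691804385 0.05041241294241032
[0.5238 0.0258 0.06  ] holder: -0.044833731721762464 0.0012152636240893777
```

```bash
cat >> h.py <<'E'
def mv(target,yaw,s=None):
    s=s or sensors.observe(); R=cv2.Rodrigues(np.array(s['tcp_rot']))[0]
    d=R.T@(np.array(target)-s['ee_pos']); y=np.arctan2(R[1,0],R[0,0])
    print("now",s['time_s'],s['ee_pos'],"yaw",y,"tilt",R[2,2]); print("tx,ty,tz mm",d*1e3,"twist",-(yaw-y))
E
python3 -c "
from h import *
mv([.614,.007,.21],-.152)"
```

```text
now 0.1 [ 0.176  -0.5208  0.2072] yaw 0.32579629369731167 tilt -0.9999991305205085
tx,ty,tz mm [ 583.8954 -359.8153   -2.2109] twist 0.4777962936973117
```

{"name": "send_rows", "arguments": {"moves": [{"tx": 42, "ty": -26, "tz": 0, "twist": 0.034, "jaw": 85}, {"tx": 84, "ty": -51, "tz": 0, "twist": 0.068}, {"tx": 125, "ty": -77, "tz": 0, "twist": 0.1}, {"tx": 167, "ty": -103, "tz": 0, "twist": 0.14}, {"tx": 209, "ty": -129, "tz": 0, "twist": 0.17}, {"tx": 250, "ty": -154, "tz": 0, "twist": 0.2}, {"tx": 292, "ty": -180, "tz": 0, "twist": 0.24}, {"tx": 334, "ty": -206, "tz": 0, "twist": 0.27}, {"tx": 375, "ty": -231, "tz": 0, "twist": 0.31}, {"tx": 417, "ty": -257, "tz": 0, "twist": 0.34}, {"tx": 459, "ty": -283, "tz": 0, "twist": 0.375}, {"tx": 500, "ty": -308, "tz": 0, "twist": 0.41}, {"tx": 542, "ty": -334, "tz": 0, "twist": 0.44}, {"tx": 584, "ty": -360, "tz": 0, "twist": 0.478}, {"tx": 584, "ty": -360, "tz": 0, "twist": 0.478}, {"tx": 584, "ty": -360, "tz": 0, "twist": 0.478}, {"tx": 584, "ty": -360, "tz": 0, "twist": 0.478}]}}

```text
schema error: expected keys tx, ty, tz, twist, jaw
```

Run:
```python
from h import *
s=sensors.observe();a=snapshot("wrist");cv2.imwrite("pics/w1.png",cv2.resize(a,None,fx=1.5,fy=1.5,interpolation=cv2.INTER_CUBIC))
np.save("w1.npy",np.r_[s['ee_pos'],s['tcp_rot']])
C=cam("wrist",s)
print(s['q'],"cap pred px x1.5",proj(C,[.614,.007,.104])*1.5)
mv([.614,.007,.2],-.152,s)
cv2.imwrite("pics/t1.png",snapshot("top"))
```

```text
[-1.4603  0.3811  1.2982 -0.      1.4636 -0.2153] cap pred px x1.5 [[-1152.3468 -2115.4804]]
now 0.1 [ 0.176  -0.5208  0.2072] yaw 0.32579629369731167 tilt -0.9999991305205085
tx,ty,tz mm [ 583.8929 -359.8024    7.7891] twist 0.4777962936973117
```

View pics/w1.png

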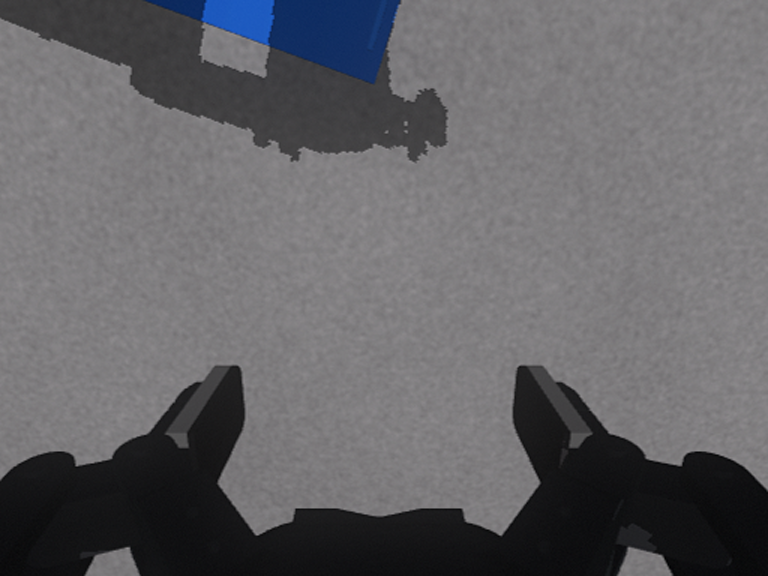

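```bash
python3 -c "
from h import *
mv([.59,.012,.22],-.152)"
```

```text
now 0.2 [ 0.176  -0.5209  0.2074] yaw 0.32576005247101414 tilt -0.9999996378199998
tx,ty,tz mm [ 562.7584 -372.3601  -12.2069] twist 0.47776005247101416
```

{"name": "send_rows", "arguments": {"moves": [{"tx": 40, "ty": -27, "tz": -1, "twist": 0.034, "jaw": 85}, {"tx": 80, "ty": -53, "tz": -2, "twist": 0.068, "jaw": 85}, {"tx": 121, "ty": -80, "tz": -3, "twist": 0.1, "jaw": 85}, {"tx": 161, "ty": -106, "tz": -4, "twist": 0.14, "jaw": 85}, {"tx": 201, "ty": -133, "tz": -5, "twist": 0.17, "jaw": 85}, {"tx": 241, "ty": -160, "tz": -6, "twist": 0.2, "jaw": 85}, {"tx": 281, "ty": -186, "tz": -7, "twist": 0.24, "jaw": 85}, {"tx": 322, "ty": -213, "tz": -8, "twist": 0.27, "jaw": 85}, {"tx": 362, "ty": -239, "tz": -9, "twist": 0.31, "jaw": 85}, {"tx": 402, "ty": -266, "tz": -10, "twist": 0.34, "jaw": 85}, {"tx": 442, "ty": -292, "tz": -11, "twist": 0.375, "jaw": 85}, {"tx": 482, "ty": -319, "tz": -12, "twist": 0.41, "jaw": 85}, {"tx": 523, "ty": -346, "tz": -12, "twist": 0.44, "jaw": 85}, {"tx": 563, "ty": -372, "tz": -12, "twist": 0.478, "jaw": 85}, {"tx": 563, "ty": -372, "tz": -12, "twist": 0.478, "jaw": 85}, {"tx": 563, "ty": -372, "tz": -12, "twist": 0.478, "jaw": 85}, {"tx": 563, "ty": -372, "tz": -12, "twist": 0.478, "jaw": 85}, {"tx": 563, "ty": -372, "tz": -12, "twist": 0.478, "jaw": 85}]}}

```text
time_s: 2.0
ee_pos: [0.5899, 0.0105, 0.22]
tcp_rot: [3.132, -0.241, 0.0]
force: [-0.4, 0.4, -0.3]
finger_gap: 0.0851
```

Run:
```python
from h import *
s=sensors.observe();a=snapshot("wrist");cv2.imwrite("pics/w2.png",cv2.resize(a,None,fx=1.5,fy=1.5,interpolation=cv2.INTER_CUBIC))
np.save("w2.npy",np.r_[s['ee_pos'],s['tcp_rot']])
C=cam("wrist",s)
print(s['q'],"cap pred px x1.5",proj(C,[.614,.007,.104])*1.5)
mv([.614,.007,.2],-.152,s)
```

```text
[-0.1827  0.4441  1.1583 -0.0001  1.5391  1.5418] cap pred px x1.5 [[378.8454 229.9201]]
now 2.0 [0.5899 0.0105 0.22  ] yaw -0.15369348571605243 tilt -0.999999986295712
tx,ty,tz mm [24.3659 -0.2697 19.9819] twist -0.0016934857160524341
```

View pics/w2.png

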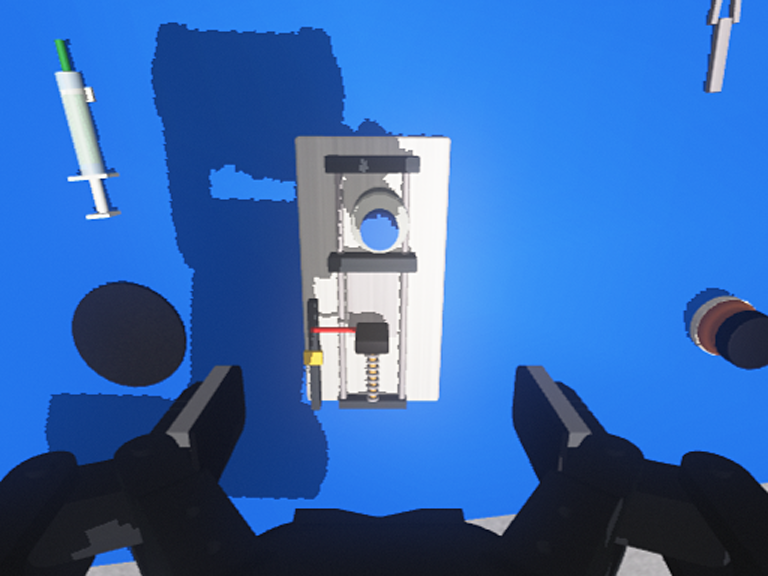

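The wrist view shows the cap at (380,228), where I predicted (379,230). The tab top is at about (372,338), the pointer at (315,329), the band at (313,358) and the coaster at (129,333). I'll refine these in a crop.

Run:
```python
from h import *
a=cv2.imread("pics/w2.png")[125:415,285:465]
cv2.imwrite("pics/w2c.png",cv2.resize(a,(540,870)[:2],interpolation=cv2.INTER_CUBIC)[:600])
cv2.imwrite("pics/w2d.png",cv2.resize(a[150:],None,fx=4,fy=4,interpolation=cv2.INTER_CUBIC))
```

```text
(no output)
```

View pics/w2d.png

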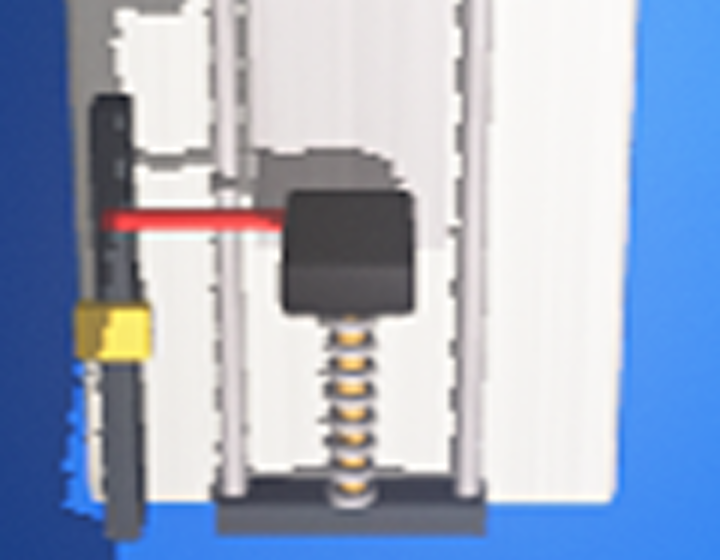

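View pics/w2c.png

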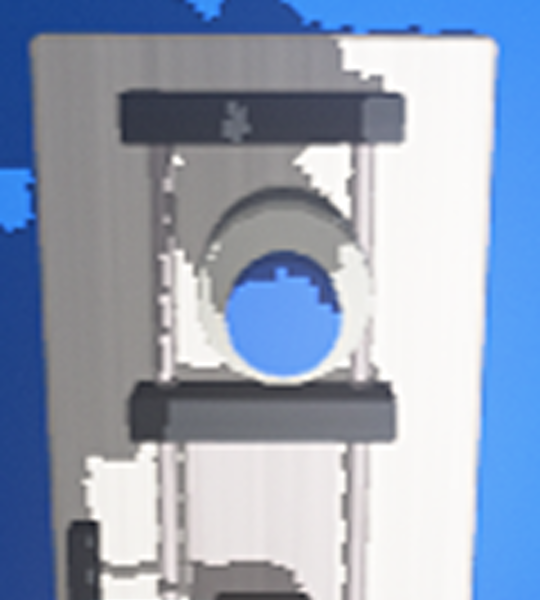

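```bash
cat > ov.py <<'E'
from h import *
from scipy.optimize import least_squares
w=np.load("w2.npy");s={'ee_pos':w[:3],'tcp_rot':w[3:]};C=cam("wrist",s);k=1.5
def wp(v,l):
    l=np.atleast_2d(l);c,sn=np.cos(v[2]),np.sin(v[2]); return np.c_[v[0]+c*l[:,0]-sn*l[:,1],v[1]+sn*l[:,0]+c*l[:,1],l[:,2]+.004]
def inv(v,p):
    c,sn=np.cos(v[2]),np.sin(v[2]);d=p[:2]-v[:2];return np.array([c*d[0]+sn*d[1],-sn*d[0]+c*d[1]])
px=lambda u,sc,o:((np.array(u)+.5)/sc+o+0)/k-.5
c1=px([(32,36),(497,38)],3,[285,125]);c2=px([(615,500),(90,500)],4,[285,275])
obs=np.r_[c1,c2]
loc=np.array([[105,60,12],[105,-60,12],[-125,-60,12],[-125,60,12]])/1e3
f=lambda v:(proj(C,wp(v,loc))-obs).ravel()
r=least_squares(f,[.57,.02,-.15]);v=r.x
if __name__=="__main__":
    print("holder",v,r.fun)
    cap=ray(C,px((283,315),3,[285,125]),.104);print("cap",cap,inv(v,cap))
    for z in (.05,.06,.072):
        e=[inv(v,ray(C,px((348,y),4,[285,275]),z))[0] for y in(265,312)];print("tab top edges",z,e)
    for y in (312,360): print("band edge",inv(v,ray(C,px((115,y),4,[285,275]),.04)))
    for y in (212,230):print("pointer edge",inv(v,ray(C,px((110,y),4,[285,275]),.043)))
    # model overlay
    I=cv2.imread("pics/w2.png");
    def box(x0,x1,y0,y1,z,col):
        P=proj(C,wp(v,np.array([[x0,y0,z],[x1,y0,z],[x1,y1,z],[x0,y1,z]])/1e3));P=(P+.5)*k-.5
        cv2.polylines(I,[np.round(P).astype(int)],True,col,1)
    box(-51,-39,-13,13,68,(0,255,0));box(-51,-39,-13,13,30,(0,255,255));box(3,15,-35,35,34,(0,255,0));box(79,91,-35,35,34,(0,255,0));box(-125,105,-60,60,12,(0,0,255))
    cv2.imwrite("pics/ov.png",cv2.resize(I[120:415,250:490],None,fx=2,fy=2,interpolation=cv2.INTER_NEAREST))
    coe=ray(C,px((129,333),1,[0,0]),.009);print("coaster",coe)
    g=cv2.imread("pics/w2.png").max(axis=2)[250:420,50:200]
    cn=max(cv2.findContours((g<90).astype(np.uint8),0,1)[0],key=cv2.contourArea)
    P=np.array([ray(C,px(p[0],1,[50,250]),.009)[:2] for p in cn]);P=P[:].astype(np.float32);print(cv2.minEnclosingCircle(P),len(P))
E
python3 ov.py
```

```text
holder [ 0.5669  0.0195 -0.1578] [-0.9662 -1.0285  0.9268 -1.0755  0.4103  1.7341 -0.3647  1.4209]
cap [0.6143 0.007  0.104 ] [ 0.0488 -0.0049]
tab top edges 0.05 [np.float64(-0.04961595133489058), np.float64(-0.059765390376011876)]
tab top edges 0.06 [np.float64(-0.04515106074723601), np.float64(-0.054998036275816724)]
tab top edges 0.072 [np.float64(-0.03979319204205062), np.float64(-0.04927721135558256)]
band edge [-0.0647  0.0483]
band edge [-0.0756  0.0487]
pointer edge [-0.0414  0.048 ]
pointer edge [-0.0453  0.0482]
coaster [0.5402 0.2411 0.009 ]
((0.537692666053772, 0.2414974719285965), 0.050216663628816605) 306
```

View pics/ov.png

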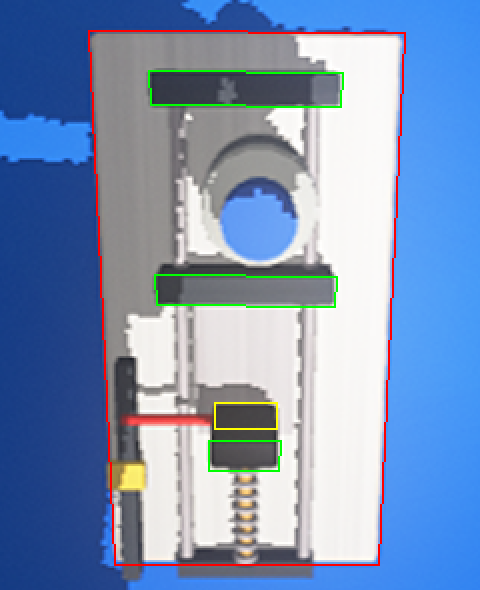

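```bash
python3 -c "
from h import *
mv([.6142,.007,.042],-.155)"
```

```text
now 2.05 [0.5899 0.0105 0.22  ] yaw -0.153773103294629 tilt -0.9999999716989407
tx,ty,tz mm [ 24.4631  -0.2682 178.0254] twist 0.001226896705370989
```

{"name": "send_rows", "arguments": {"moves": [{"tx": 12, "ty": 0, "tz": 0, "twist": 0, "jaw": 85}, {"tx": 24.5, "ty": 0, "tz": 10, "twist": 0, "jaw": 85}, {"tx": 24.5, "ty": 0, "tz": 40, "twist": 0, "jaw": 85}, {"tx": 24.5, "ty": 0, "tz": 70, "twist": 0, "jaw": 85}, {"tx": 24.5, "ty": 0, "tz": 95, "twist": 0, "jaw": 85}, {"tx": 24.5, "ty": 0, "tz": 120, "twist": 0, "jaw": 85}, {"tx": 24.5, "ty": 0, "tz": 140, "twist": 0, "jaw": 85}, {"tx": 24.5, "ty": 0, "tz": 155, "twist": 0, "jaw": 85}, {"tx": 24.5, "ty": 0, "tz": 168, "twist": 0, "jaw": 85}, {"tx": 24.5, "ty": 0, "tz": 178, "twist": 0, "jaw": 85}, {"tx": 24.5, "ty": 0, "tz": 178, "twist": 0, "jaw": 85}, {"tx": 24.5, "ty": 0, "tz": 178, "twist": 0, "jaw": 85}]}}

```text
time_s: 3.25
ee_pos: [0.6148, 0.0077, 0.042]
tcp_rot: [3.132, -0.239, 0.001]
force: [0.0, -0.3, 0.1]
finger_gap: 0.0848
```

Run:
```python
from h import *
s=sensors.observe();mv([.6142,.007,.042],-.155,s);cv2.imwrite("pics/w3.png",snapshot("wrist"))
```

```text
now 3.25 [0.6148 0.0077 0.042 ] yaw -0.15230838532481245 tilt -0.9999998486985894
tx,ty,tz mm [-0.526   0.8165  0.0259] twist 0.0026916146751875536
```

View pics/w3.png

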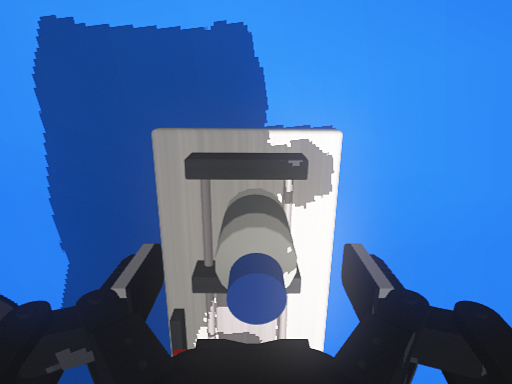

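The bottle is centred between the open fingers, with the cap at (257,285). I'll close on it.

{"name": "send_rows", "arguments": {"force": 30, "moves": [{"tx": -0.5, "ty": 1, "tz": 0, "twist": 0, "jaw": 85}, {"tx": -0.5, "ty": 1, "tz": 0, "twist": 0, "jaw": 55}, {"tx": -0.5, "ty": 1, "tz": 0, "twist": 0, "jaw": 48}, {"tx": -0.5, "ty": 1, "tz": 0, "twist": 0, "jaw": 44}, {"tx": -0.5, "ty": 1, "tz": 0, "twist": 0, "jaw": 40}, {"tx": -0.5, "ty": 1, "tz": 0, "twist": 0, "jaw": 36}, {"tx": -0.5, "ty": 1, "tz": 0, "twist": 0, "jaw": 30}, {"tx": -0.5, "ty": 1, "tz": 0, "twist": 0, "jaw": 30}, {"tx": -0.5, "ty": 1, "tz": 0, "twist": 0, "jaw": 30}, {"tx": -0.5, "ty": 1, "tz": 0, "twist": 0, "jaw": 30}, {"tx": -0.5, "ty": 1, "tz": 0, "twist": 0, "jaw": 30}]}}

```text
time_s: 4.4
ee_pos: [0.6141, 0.0068, 0.042]
tcp_rot: [3.132, -0.239, 0.001]
force: [-1.3, -1.5, 4.4]
finger_gap: 0.0386
```

{"name": "send_rows", "arguments": {"moves": [{"tx": 0, "ty": 0, "tz": -4, "twist": 0, "jaw": 30}, {"tx": 0, "ty": 0, "tz": -12, "twist": 0, "jaw": 30}, {"tx": 0, "ty": 0, "tz": -24, "twist": 0, "jaw": 30}, {"tx": 0, "ty": 0, "tz": -38, "twist": 0, "jaw": 30}, {"tx": 0, "ty": 0, "tz": -50, "twist": 0, "jaw": 30}, {"tx": 0, "ty": 0, "tz": -58, "twist": 0, "jaw": 30}, {"tx": 0, "ty": 0, "tz": -62, "twist": 0, "jaw": 30}, {"tx": 0, "ty": 0, "tz": -62, "twist": 0, "jaw": 30}]}}

```text
time_s: 5.2
ee_pos: [0.614, 0.0069, 0.1042]
tcp_rot: [3.132, -0.239, 0.001]
force: [-0.1, 0.4, -1.9]
finger_gap: 0.0381
```

Run:
```python
from h import *
s=sensors.observe();mv([.538,.2413,.104],-.155,s);cv2.imwrite("pics/s4.png",snapshot("scene")[150:290,150:290].repeat(4,0).repeat(4,1));cv2.imwrite("pics/w4.png",snapshot("wrist"))
```

```text
now 5.2 [0.614  0.0069 0.1042] yaw -0.15219369059393562 tilt -0.9999998078365873
tx,ty,tz mm [-110.6681 -220.136     0.0953] twist 0.0028063094060643834
```

View pics/w4.png

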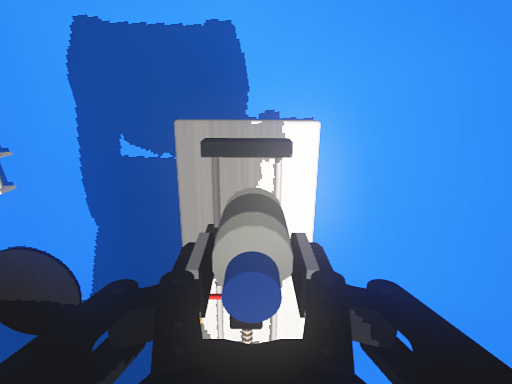

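View pics/s4.png

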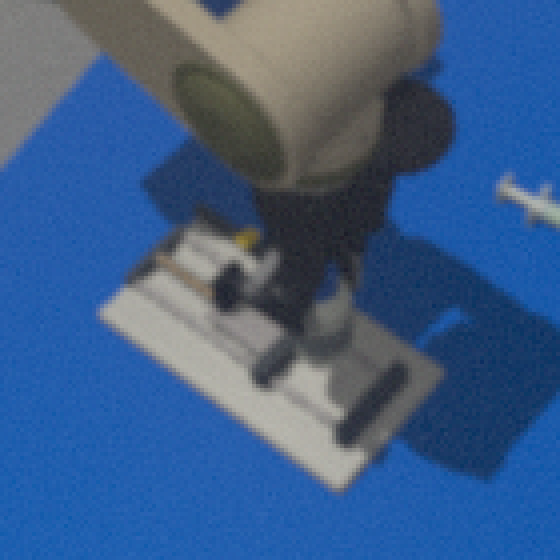

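The bottle is held upright and off the bed. I'll carry it over to the coaster.

{"name": "send_rows", "arguments": {"moves": [{"tx": -2, "ty": -4, "tz": 0, "twist": 0, "jaw": 30}, {"tx": -6, "ty": -12, "tz": 0, "twist": 0, "jaw": 30}, {"tx": -13, "ty": -25, "tz": 0, "twist": 0, "jaw": 30}, {"tx": -22, "ty": -43, "tz": 0, "twist": 0, "jaw": 30}, {"tx": -32, "ty": -63, "tz": 0, "twist": 0, "jaw": 30}, {"tx": -42, "ty": -84, "tz": 0, "twist": 0, "jaw": 30}, {"tx": -52, "ty": -104, "tz": 0, "twist": 0, "jaw": 30}, {"tx": -62, "ty": -124, "tz": 0, "twist": 0, "jaw": 30}, {"tx": -72, "ty": -144, "tz": 0, "twist": 0, "jaw": 30}, {"tx": -82, "ty": -164, "tz": 0, "twist": 0, "jaw": 30}, {"tx": -92, "ty": -183, "tz": 0, "twist": 0, "jaw": 30}, {"tx": -100, "ty": -199, "tz": 0, "twist": 0, "jaw": 30}, {"tx": -106, "ty": -211, "tz": 0, "twist": 0, "jaw": 30}, {"tx": -109, "ty": -217, "tz": 0, "twist": 0, "jaw": 30}, {"tx": -110.5, "ty": -220, "tz": 0, "twist": 0, "jaw": 30}, {"tx": -110.5, "ty": -220, "tz": 0, "twist": 0, "jaw": 30}, {"tx": -110.5, "ty": -220, "tz": 0, "twist": 0, "jaw": 30}]}}

```text
time_s: 7.0
ee_pos: [0.5383, 0.2407, 0.1037]
tcp_rot: [3.132, -0.24, 0.0]
force: [0.2, 0.2, -1.9]
finger_gap: 0.0383
```

Run:
```python
from h import *
s=sensors.observe();mv([.538,.2413,.104],-.155,s);print(s['force']);cv2.imwrite("pics/s5.png",cv2.resize(snapshot("scene")[110:260,160:310],None,fx=4,fy=4));cv2.imwrite("pics/w5.png",snapshot("wrist"))
```

```text
now 7.0 [0.5383 0.2407 0.1037] yaw -0.15284777124094853 tilt -0.9999999918388157
tx,ty,tz mm [-0.3641 -0.5851 -0.3127] twist 0.0021522287590514666
[ 0.2043  0.2113 -1.9061]
```

View pics/w5.png

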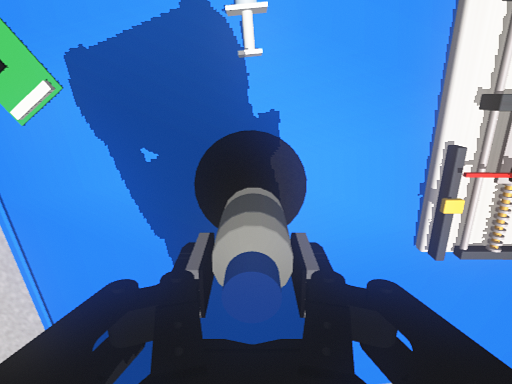

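View pics/s5.png

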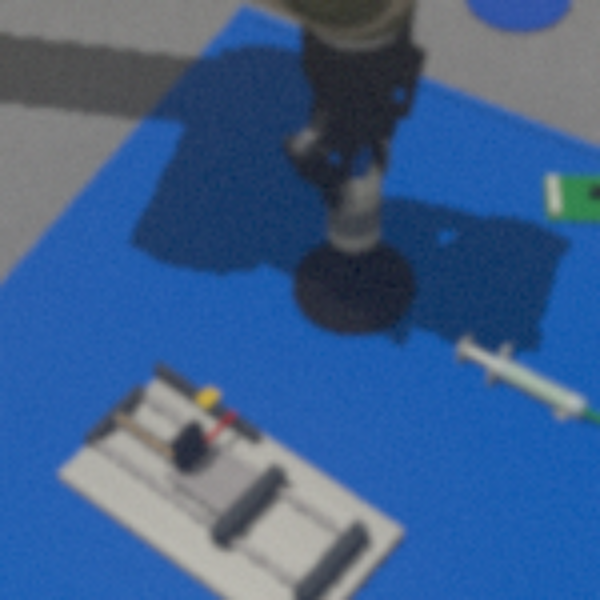

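{"name": "send_rows", "arguments": {"moves": [{"tx": 0, "ty": 0, "tz": 4, "twist": 0, "jaw": 30}, {"tx": 0, "ty": 0, "tz": 12, "twist": 0, "jaw": 30}, {"tx": 0, "ty": 0, "tz": 22, "twist": 0, "jaw": 30}, {"tx": 0, "ty": 0, "tz": 32, "twist": 0, "jaw": 30}, {"tx": 0, "ty": 0, "tz": 42, "twist": 0, "jaw": 30}, {"tx": 0, "ty": 0, "tz": 51, "twist": 0, "jaw": 30}, {"tx": 0, "ty": 0, "tz": 58, "twist": 0, "jaw": 30}, {"tx": 0, "ty": 0, "tz": 62, "twist": 0, "jaw": 30}, {"tx": 0, "ty": 0, "tz": 64, "twist": 0, "jaw": 30}, {"tx": 0, "ty": 0, "tz": 65, "twist": 0, "jaw": 30}, {"tx": 0, "ty": 0, "tz": 66, "twist": 0, "jaw": 30}, {"tx": 0, "ty": 0, "tz": 66, "twist": 0, "jaw": 30}, {"tx": 0, "ty": 0, "tz": 66, "twist": 0, "jaw": 30}]}}

```text
time_s: 8.4
ee_pos: [0.5382, 0.2412, 0.038]
tcp_rot: [-3.132, 0.239, -0.001]
force: [-0.5, -0.9, -1.9]
finger_gap: 0.0385
```

Run:
```python
from h import *
s=sensors.observe();mv([.538,.2413,.035],-.155,s);print(s['force']);cv2.imwrite("pics/w6.png",snapshot("wrist"))
C=cam("wrist",s);t=np.linspace(0,2*np.pi,40)
print(proj(C,[[.588,.2413,.009],[.538,.2913,.009],[.538,.1913,.009]]))
```

```text
now 8.4 [0.5382 0.2412 0.038 ] yaw -0.15218715246950126 tilt -0.9999999076819102
tx,ty,tz mm [-0.1739 -0.0861  2.9559] twist 0.0028128475304987355
[-0.5305 -0.8619 -1.8781]
[[240.9101 139.2962]
 [180.5597 223.1095]
 [326.9414 202.1246]]
```

View pics/w6.png

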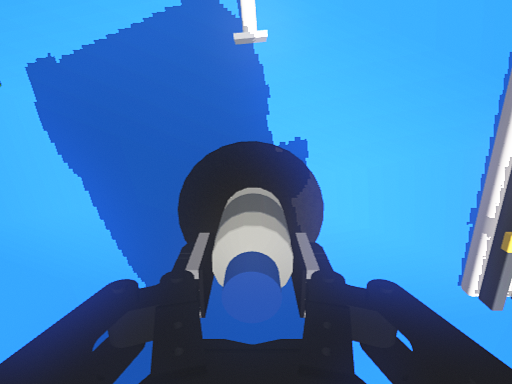

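The bottle is centred over the coaster: the disc spans u 178–323 with its top at row 140, close to the prediction. I'll creep down to contact.

{"name": "send_rows", "arguments": {"moves": [{"tx": 0, "ty": 0, "tz": 0.7, "twist": 0, "jaw": 30}, {"tx": 0, "ty": 0, "tz": 1.4, "twist": 0, "jaw": 30}, {"tx": 0, "ty": 0, "tz": 2, "twist": 0, "jaw": 30}, {"tx": 0, "ty": 0, "tz": 2.5, "twist": 0, "jaw": 30}, {"tx": 0, "ty": 0, "tz": 2.5, "twist": 0, "jaw": 30}]}}

```text
time_s: 8.95
ee_pos: [0.538, 0.2412, 0.0352]
tcp_rot: [3.132, -0.239, -0.0]
force: [0.7, 0.4, -2.1]
finger_gap: 0.0382
```

{"name": "send_rows", "arguments": {"moves": [{"tx": 0, "ty": 0, "tz": 0.4, "twist": 0, "jaw": 30}, {"tx": 0, "ty": 0, "tz": 0.8, "twist": 0, "jaw": 30}, {"tx": 0, "ty": 0, "tz": 0.8, "twist": 0, "jaw": 30}]}}

```text
time_s: 9.25
ee_pos: [0.5384, 0.2411, 0.0351]
tcp_rot: [-3.132, 0.239, -0.002]
force: [-0.9, -1.0, 4.1]
finger_gap: 0.0386
```

Contact shows as +4 N. I'll open slowly.

{"name": "send_rows", "arguments": {"moves": [{"tx": 0, "ty": 0, "tz": 0, "twist": 0, "jaw": 38}, {"tx": 0, "ty": 0, "tz": 0, "twist": 0, "jaw": 40}, {"tx": 0, "ty": 0, "tz": 0, "twist": 0, "jaw": 42}, {"tx": 0, "ty": 0, "tz": 0, "twist": 0, "jaw": 45}, {"tx": 0, "ty": 0, "tz": 0, "twist": 0, "jaw": 50}, {"tx": 0, "ty": 0, "tz": 0, "twist": 0, "jaw": 60}, {"tx": 0, "ty": 0, "tz": 0, "twist": 0, "jaw": 70}, {"tx": 0, "ty": 0, "tz": 0, "twist": 0, "jaw": 85}, {"tx": 0, "ty": 0, "tz": 0, "twist": 0, "jaw": 85}, {"tx": 0, "ty": 0, "tz": 0, "twist": 0, "jaw": 85}, {"tx": 0, "ty": 0, "tz": 0, "twist": 0, "jaw": 85}]}}

```text
time_s: 10.35
ee_pos: [0.5381, 0.2412, 0.0344]
tcp_rot: [-3.132, 0.239, -0.0]
force: [0.0, 0.1, -0.2]
finger_gap: 0.0849
```

Run:
```python
from h import *
s=sensors.observe();print(s['force'],s['finger_gap'],s['ee_pos']);cv2.imwrite("pics/w7.png",snapshot("wrist"))
```

```text
[ 0.0432  0.1217 -0.165 ] 0.08488762730791896 [0.5381 0.2412 0.0344]
```

View pics/w7.png

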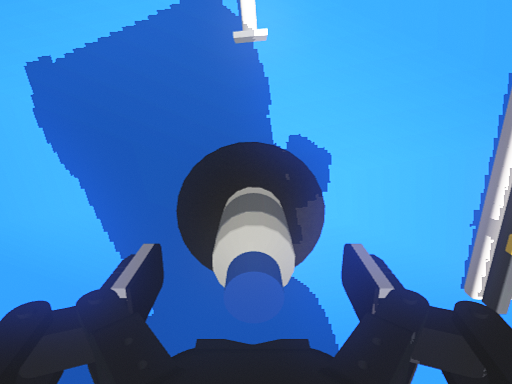

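The bottle stands released on the coaster, with a force of about 0. I'll retreat straight up.

{"name": "send_rows", "arguments": {"moves": [{"tx": 0, "ty": 0, "tz": -8, "twist": 0, "jaw": 85}, {"tx": 0, "ty": 0, "tz": -25, "twist": 0, "jaw": 85}, {"tx": 0, "ty": 0, "tz": -50, "twist": 0, "jaw": 85}, {"tx": 0, "ty": 0, "tz": -80, "twist": 0, "jaw": 85}, {"tx": 0, "ty": 0, "tz": -110, "twist": 0, "jaw": 85}, {"tx": 0, "ty": 0, "tz": -135, "twist": 0, "jaw": 85}, {"tx": 0, "ty": 0, "tz": -150, "twist": 0, "jaw": 85}, {"tx": 0, "ty": 0, "tz": -150, "twist": 0, "jaw": 85}]}}

```text
time_s: 11.2
ee_pos: [0.5388, 0.2414, 0.1871]
tcp_rot: [-3.131, 0.239, -0.007]
force: [-0.3, -0.3, -0.3]
finger_gap: 0.085
```

Run:
```python
from h import *
s=sensors.observe();mv([.523,.0256,.185],-.155+np.pi/2,s);print(s['q'])
```

```text
now 11.2 [0.5388 0.2414 0.1871] yaw -0.15208430924185665 tilt -0.9999876786550856
tx,ty,tz mm [ 17.0181 215.7039   1.8302] twist -1.5678806360367532
[0.2208 0.4641 1.2205 0.     1.4521 1.9437]
```

{"name": "send_rows", "arguments": {"moves": [{"tx": 1, "ty": 15, "tz": 0, "twist": -0.13, "jaw": 70}, {"tx": 3, "ty": 32, "tz": 0, "twist": -0.26, "jaw": 60}, {"tx": 4, "ty": 50, "tz": 0, "twist": -0.39, "jaw": 50}, {"tx": 5, "ty": 68, "tz": 0, "twist": -0.52, "jaw": 50}, {"tx": 7, "ty": 86, "tz": 0, "twist": -0.65, "jaw": 50}, {"tx": 8, "ty": 104, "tz": 0, "twist": -0.78, "jaw": 50}, {"tx": 10, "ty": 122, "tz": 0, "twist": -0.91, "jaw": 50}, {"tx": 11, "ty": 140, "tz": 0, "twist": -1.04, "jaw": 50}, {"tx": 12, "ty": 158, "tz": 0, "twist": -1.17, "jaw": 50}, {"tx": 14, "ty": 176, "tz": 0, "twist": -1.3, "jaw": 50}, {"tx": 15, "ty": 194, "tz": 0, "twist": -1.43, "jaw": 50}, {"tx": 16, "ty": 207, "tz": 0, "twist": -1.52, "jaw": 50}, {"tx": 17, "ty": 215.5, "tz": 0, "twist": -1.57, "jaw": 50}, {"tx": 17, "ty": 215.5, "tz": 0, "twist": -1.57, "jaw": 50}, {"tx": 17, "ty": 215.5, "tz": 0, "twist": -1.57, "jaw": 50}, {"tx": 17, "ty": 215.5, "tz": 0, "twist": -1.57, "jaw": 50}]}}

```text
time_s: 12.8
ee_pos: [0.522, 0.0261, 0.1842]
tcp_rot: [-2.385, -2.044, 0.0]
force: [0.2, 0.0, -0.4]
finger_gap: 0.0498
```

Run:
```python
from h import *
s=sensors.observe();mv([.523,.0256,.042],-.155+np.pi/2,s);print(s['q'],s['finger_gap'])
np.save("w8.npy",np.r_[s['ee_pos'],s['tcp_rot']]);I=snapshot("wrist");cv2.imwrite("pics/w8r.png",I)
C=cam("wrist",s)
v=[.5675,.0187,-.155]
c,sn=np.cos(v[2]),np.sin(v[2]);k=1.5
J=cv2.resize(I,None,fx=k,fy=k,interpolation=cv2.INTER_CUBIC)
def box(x0,x1,y0,y1,z,col):
    l=np.array([[x0,y0,z],[x1,y0,z],[x1,y1,z],[x0,y1,z]])/1e3
    P=np.c_[v[0]+c*l[:,0]-sn*l[:,1],v[1]+sn*l[:,0]+c*l[:,1],l[:,2]+.004]
    cv2.polylines(J,[np.round((proj(C,P)+.5)*k-.5).astype(int)],True,col,1)
box(-51,-39,-13,13,68,(0,255,0));box(3,15,-35,35,34,(0,255,0));box(-125,105,-60,60,12,(0,0,255))
cv2.imwrite("pics/w8.png",J)
cv2.imwrite("pics/s8.png",cv2.resize(snapshot("scene")[110:260,160:310],None,fx=4,fy=4))
```

```text
now 12.8 [0.522  0.0261 0.1842] yaw 1.4171967235874772 tilt -0.999999840986152
tx,ty,tz mm [ -0.3295   1.1092 142.1538] twist 0.0014003967925806382
[-0.1769  0.3521  1.4136  0.0001  1.3764 -0.0233] 0.04975892998028845
```

View pics/w8.png

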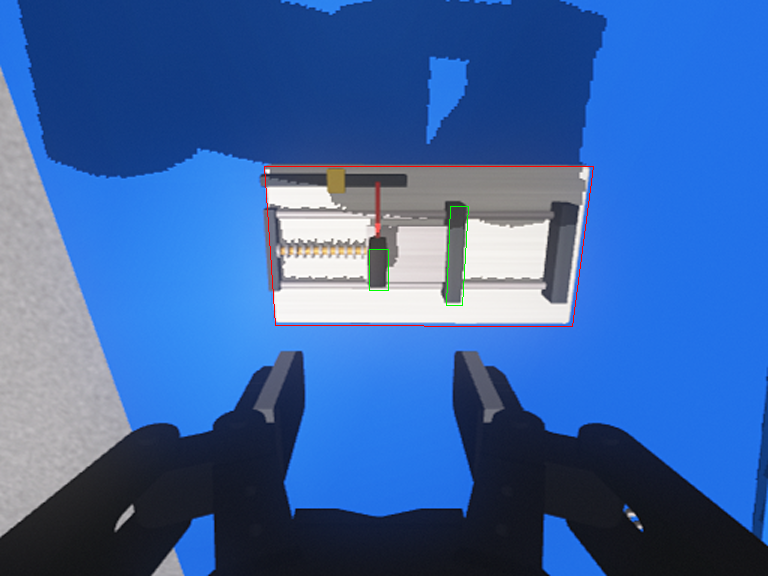

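View pics/s8.png

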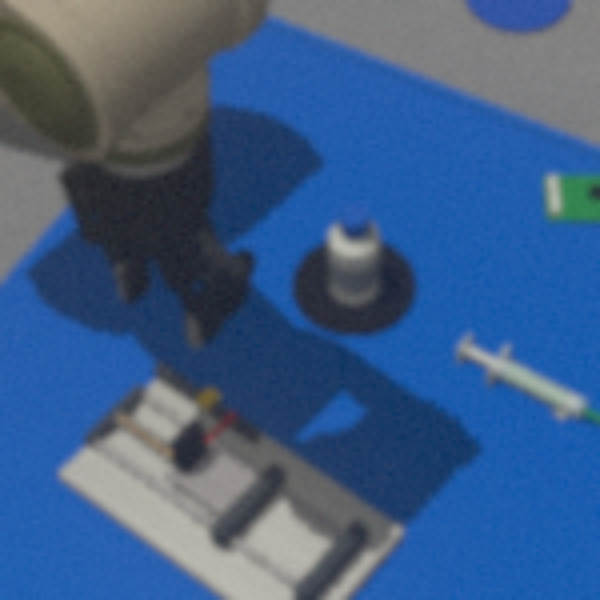

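The bottle stands well on the coaster. The model overlay fits, and the tab at (378,270) lines up laterally. Next I'll measure the distance from pointer to band.

Run:
```python
from h import *
I=cv2.imread("pics/w8r.png")
cv2.imwrite("pics/w8c.png",cv2.resize(I[105:200,170:300],None,fx=6,fy=6,interpolation=cv2.INTER_CUBIC))
b=I.astype(int)
hsv=cv2.cvtColor(I,cv2.COLOR_BGR2HSV)
yel=(hsv[...,0]>18)&(hsv[...,0]<35)&(hsv[...,1]>120)&(hsv[...,2]>60); yel[:105]=0;yel[132:]=0
red=((hsv[...,0]<8)|(hsv[...,0]>172))&(hsv[...,1]>120)&(hsv[...,2]>60); red[:105]=0;red[200:]=0
w=np.load("w8.npy");C=cam("wrist",{'ee_pos':w[:3],'tcp_rot':w[3:]})
def hx(p,v=(.5675,.0187,-.155)):
    c,s=np.cos(v[2]),np.sin(v[2]);d=p[:2]-np.array(v[:2]);return np.array([c*d[0]+s*d[1],-s*d[0]+c*d[1]])*1e3
for n,m,z in(("band",yel,.04),("red",red,.044)):
    ys,xs=np.nonzero(m);print(n,xs.min(),xs.max(),ys.min(),ys.max(),len(xs))
    for y in range(ys.min(),ys.max()+1,2):
        q=xs[ys==y]; 
        if len(q): print(y,q.min(),q.max(),[hx(ray(C,(u,y),z)) for u in(q.min()-.5,q.max()+.5)])
```

```text
band 218 229 113 128 181
113 218 229 [array([-78.8086,  58.6921]), array([-67.0957,  58.7023])]
115 218 229 [array([-78.8694,  56.7907]), array([-67.1348,  56.801 ])]
117 218 229 [array([-78.9304,  54.8823]), array([-67.1741,  54.8927])]
119 218 229 [array([-78.9917,  52.9668]), array([-67.2135,  52.9773])]
121 218 229 [array([-79.0531,  51.0442]), array([-67.2531,  51.0547])]
123 219 229 [array([-78.1297,  49.1153]), array([-67.2928,  49.125 ])]
125 219 229 [array([-78.1898,  47.1783]), array([-67.3327,  47.1881])]
127 219 229 [array([-78.2501,  45.2341]), array([-67.3727,  45.2439])]
red 250 253 121 158 82
121 251 252 [array([-46.5825,  51.3913]), array([-44.6413,  51.393 ])]
123 250 252 [array([-47.556 ,  49.4857]), array([-44.6389,  49.4883])]
125 251 252 [array([-46.5849,  47.5748]), array([-44.6365,  47.5765])]
127 251 252 [array([-46.5861,  45.6558]), array([-44.6341,  45.6575])]
129 251 252 [array([-46.5874,  43.7296]), array([-44.6317,  43.7314])]
131 251 252 [array([-46.5886,  41.7962]), array([-44.6293,  41.798 ])]
133 251 252 [array([-46.5898,  39.8555]), array([-44.6268,
[... 164 characters left out ...]
52 [array([-46.5936,  33.9895]), array([-44.6194,  33.9913])]
141 251 252 [array([-46.5949,  32.0193]), array([-44.617 ,  32.0211])]
143 251 252 [array([-46.5961,  30.0416]), array([-44.6145,  30.0435])]
145 251 252 [array([-46.5974,  28.0564]), array([-44.612 ,  28.0583])]
147 251 252 [array([-46.5987,  26.0637]), array([-44.6095,  26.0655])]
149 250 252 [array([-47.5965,  24.0624]), array([-44.6069,  24.0652])]
151 250 253 [array([-47.5997,  22.0543]), array([-43.606 ,  22.0581])]
153 251 252 [array([-46.6025,  20.0395]), array([-44.6019,  20.0414])]
155 251 252 [array([-46.6038,  18.0161]), array([-44.5993,  18.0179])]
157 251 252 [array([-46.6051,  15.9848]), array([-44.5968,  15.9867])]
```

View pics/w8c.png

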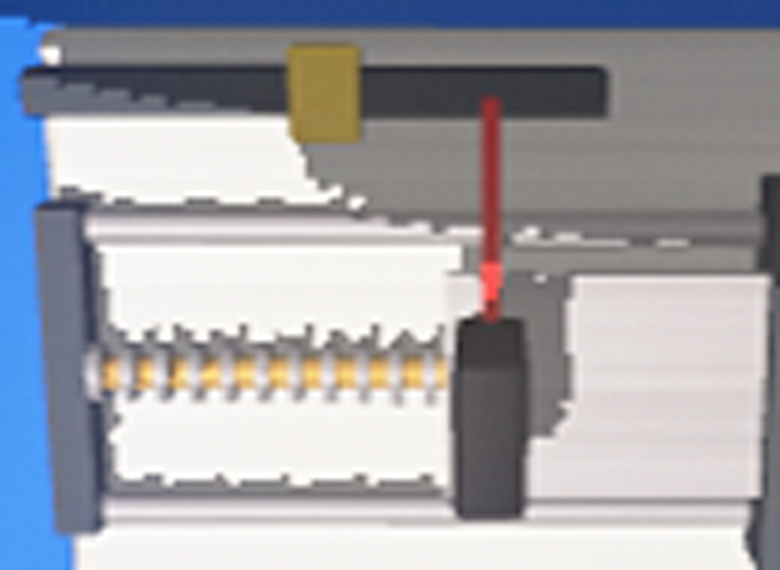

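Pull distance is about 27.4 mm; the separate estimates are 27.0, 27.3 and 28.3. I'll descend with the jaw at 50 mm.

{"name": "send_rows", "arguments": {"moves": [{"tx": 0, "ty": 0.5, "tz": 10, "twist": 0, "jaw": 50}, {"tx": 0, "ty": 0.8, "tz": 35, "twist": 0, "jaw": 50}, {"tx": 0, "ty": 0.8, "tz": 60, "twist": 0, "jaw": 50}, {"tx": 0, "ty": 0.8, "tz": 85, "twist": 0, "jaw": 50}, {"tx": 0, "ty": 0.8, "tz": 105, "twist": 0, "jaw": 50}, {"tx": 0, "ty": 0.8, "tz": 120, "twist": 0, "jaw": 50}, {"tx": 0, "ty": 0.8, "tz": 132, "twist": 0, "jaw": 50}, {"tx": 0, "ty": 0.8, "tz": 139, "twist": 0, "jaw": 50}, {"tx": 0, "ty": 0.8, "tz": 142, "twist": 0, "jaw": 50}, {"tx": 0, "ty": 0.8, "tz": 142, "twist": 0, "jaw": 50}, {"tx": 0, "ty": 0.8, "tz": 142, "twist": 0, "jaw": 50}]}}

```text
time_s: 14.0
ee_pos: [0.5232, 0.0254, 0.0428]
tcp_rot: [2.384, 2.045, 0.001]
force: [-0.8, -0.0, 0.4]
finger_gap: 0.0499
```

Run:
```python
from h import *
s=sensors.observe();mv([.523,.0256,.042],-.155+np.pi/2,s);print(s['force'])
cv2.imwrite("pics/w9.png",cv2.resize(snapshot("wrist"),None,fx=1.5,fy=1.5))
```

```text
now 14.0 [0.5232 0.0254 0.0428] yaw 1.4178080434422213 tilt -0.9999996450107452
tx,ty,tz mm [ 0.1307 -0.2514  0.8275] twist 0.0020117166473248016
[-0.8161 -0.0471  0.4374]
```

View pics/w9.png

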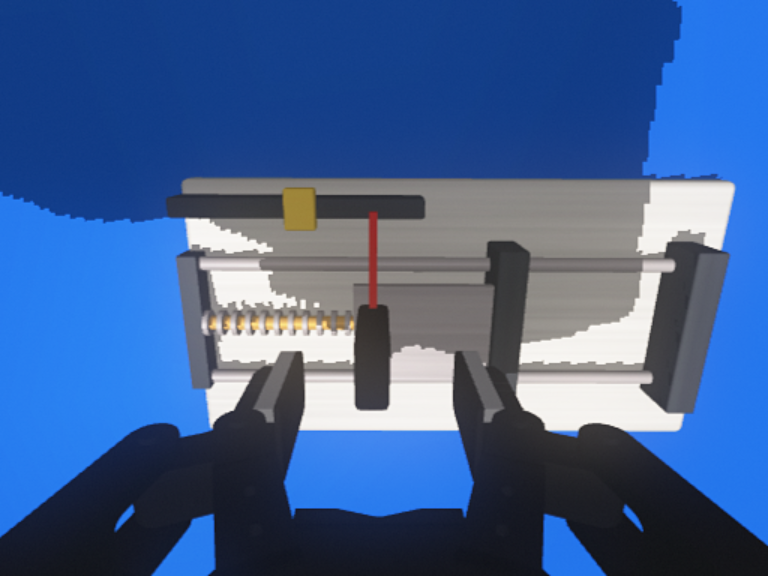

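The fingers straddle the tab. It sits about 2 mm left of centre (u 372 against 378), so I'll correct by -1.5 mm and close.

{"name": "send_rows", "arguments": {"force": 60, "moves": [{"tx": 0, "ty": -1.5, "tz": 0, "twist": 0, "jaw": 40}, {"tx": 0, "ty": -1.5, "tz": 0, "twist": 0, "jaw": 28}, {"tx": 0, "ty": -1.5, "tz": 0, "twist": 0, "jaw": 20}, {"tx": 0, "ty": -1.5, "tz": 0, "twist": 0, "jaw": 15}, {"tx": 0, "ty": -1.5, "tz": 0, "twist": 0, "jaw": 10}, {"tx": 0, "ty": -1.5, "tz": 0, "twist": 0, "jaw": 4}, {"tx": 0, "ty": -1.5, "tz": 0, "twist": 0, "jaw": 4}, {"tx": 0, "ty": -1.5, "tz": 0, "twist": 0, "jaw": 4}, {"tx": 0, "ty": -1.5, "tz": 0, "twist": 0, "jaw": 4}, {"tx": 0, "ty": -1.5, "tz": 0, "twist": 0, "jaw": 4}]}}

```text
time_s: 15.05
ee_pos: [0.521, 0.0258, 0.0427]
tcp_rot: [-2.384, -2.045, 0.001]
force: [-3.1, 0.0, 5.2]
finger_gap: 0.0096
```

Run:
```python
from h import *
s=sensors.observe();mv([.523,.0256,.042],-.155+np.pi/2,s);print(s['force'],s['finger_gap'])
cv2.imwrite("pics/w10.png",cv2.resize(snapshot("wrist"),None,fx=1.5,fy=1.5))
```

```text
now 15.05 [0.521  0.0258 0.0427] yaw 1.4177744623374182 tilt -0.999999582627644
tx,ty,tz mm [0.1451 1.9857 0.6847] twist 0.0019781355425216862
[-3.1047  0.0371  5.1959] 0.009618174026097406
```

View pics/w10.png

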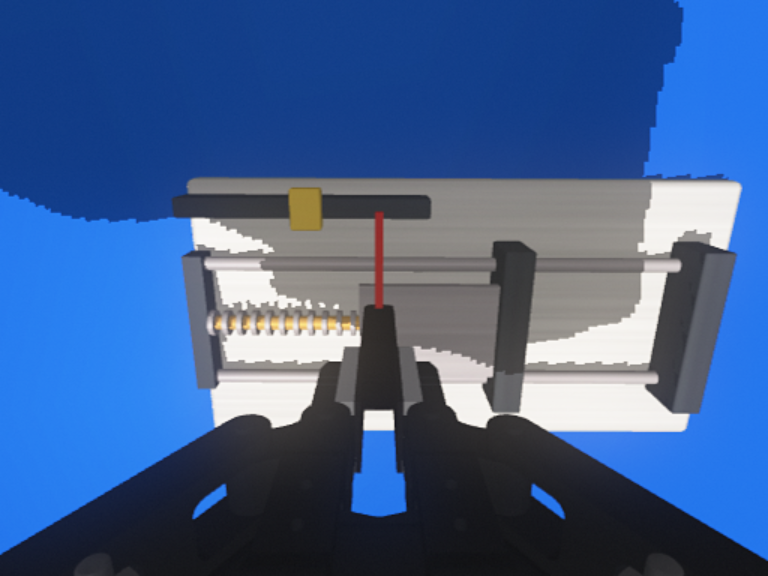

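The tab is gripped and centred, with the gap at 9.6 mm. I'll pull slowly.

{"name": "send_rows", "arguments": {"moves": [{"tx": 0, "ty": -1, "tz": 0, "twist": 0, "jaw": 4}, {"tx": 0, "ty": -3, "tz": 0, "twist": 0, "jaw": 4}, {"tx": 0, "ty": -6, "tz": 0, "twist": 0, "jaw": 4}, {"tx": 0, "ty": -9, "tz": 0, "twist": 0, "jaw": 4}, {"tx": 0, "ty": -12, "tz": 0, "twist": 0, "jaw": 4}, {"tx": 0, "ty": -15, "tz": 0, "twist": 0, "jaw": 4}, {"tx": 0, "ty": -18, "tz": 0, "twist": 0, "jaw": 4}, {"tx": 0, "ty": -21, "tz": 0, "twist": 0, "jaw": 4}, {"tx": 0, "ty": -24, "tz": 0, "twist": 0, "jaw": 4}, {"tx": 0, "ty": -26, "tz": 0, "twist": 0, "jaw": 4}, {"tx": 0, "ty": -27, "tz": 0, "twist": 0, "jaw": 4}, {"tx": 0, "ty": -27, "tz": 0, "twist": 0, "jaw": 4}, {"tx": 0, "ty": -27, "tz": 0, "twist": 0, "jaw": 4}, {"tx": 0, "ty": -27, "tz": 0, "twist": 0, "jaw": 4}]}}

```text
time_s: 16.5
ee_pos: [0.4973, 0.0295, 0.0427]
tcp_rot: [2.382, 2.042, 0.006]
force: [9.5, 0.5, -3.3]
finger_gap: 0.0096
```

```bash
cat > chk.py <<'E'
from h import *
import sys
s=sensors.observe();mv([.521-.027,.0256,.042],-.155+np.pi/2,s);print(s['force'],s['finger_gap'])
I=snapshot("wrist");cv2.imwrite(f"pics/{sys.argv[1]}.png",cv2.resize(I[100:240,140:340],None,fx=4,fy=4,interpolation=cv2.INTER_CUBIC));cv2.imwrite(f"pics/{sys.argv[1]}r.png",I)
hsv=cv2.cvtColor(I,cv2.COLOR_BGR2HSV)
yel=(hsv[...,0]>18)&(hsv[...,0]<35)&(hsv[...,1]>120)&(hsv[...,2]>60); yel[:105]=0;yel[165:]=0
red=((hsv[...,0]<8)|(hsv[...,0]>172))&(hsv[...,1]>120)&(hsv[...,2]>60); red[:105]=0;red[210:]=0
C=cam("wrist",s);v=(.5675,.0187,-.155)
def hx(p):
    c,s=np.cos(v[2]),np.sin(v[2]);d=p[:2]-np.array(v[:2]);return (c*d[0]+s*d[1])*1e3
for n,m,z in(("band",yel,.04),("red",red,.044)):
    ys,xs=np.nonzero(m);yy=np.unique(ys)[1:-1:3]
    print(n,[(int(y),int(xs[ys==y].min()),int(xs[ys==y].max()),round(float((hx(ray(C,(xs[ys==y].min()-.5,y),z))+hx(ray(C,(xs[ys==y].max()+.5,y),z)))/2),1)) for y in yy])
t=snapshot("top");cv2.imwrite(f"pics/{sys.argv[1]}t.png",cv2.resize(t[150:250,210:340],None,fx=6,fy=6,interpolation=cv2.INTER_CUBIC))
E
python3 chk.py w11
```

```text
now 16.5 [0.4973 0.0295 0.0427] yaw 1.4173346126835271 tilt -0.9999835218588042
tx,ty,tz mm [-4.3332 -2.627   0.7269] twist 0.0015382858886305861
[ 9.4887  0.5302 -3.2992] 0.009610561860376038
band [(126, 236, 255, -73.5), (129, 235, 255, -73.8), (132, 235, 255, -73.8), (135, 235, 255, -73.8), (138, 235, 255, -73.8), (141, 235, 249, -75.5), (144, 235, 249, -75.5), (147, 235, 248, -75.8), (150, 235, 249, -75.5)]
red [(142, 250, 255, -69.8), (145, 250, 255, -69.8), (148, 250, 254, -70.0), (151, 250, 254, -70.0), (154, 250, 254, -70.0), (157, 250, 254, -70.0), (160, 250, 254, -70.0), (163, 250, 254, -70.0), (166, 250, 254, -70.0), (169, 250, 254, -70.0), (172, 250, 254, -70.0), (175, 250, 254, -70.0), (178, 250, 254, -70.0), (181, 250, 254, -70.0), (184, 250, 254, -70.0), (187, 250, 254, -70.0), (190, 250, 254, -70.0), (193, 250, 254, -70.0), (196, 250, 254, -70.0), (199, 250, 254, -70.0), (202, 250, 254, -70.0)]
```

View pics/w11.png

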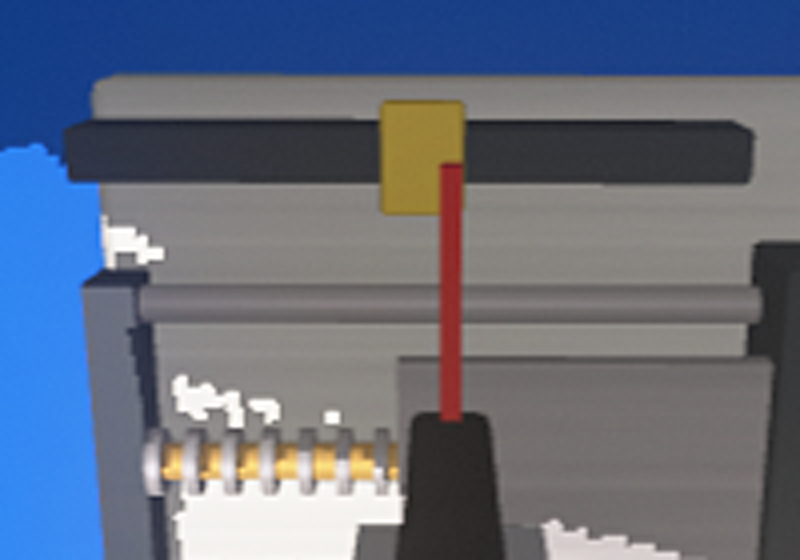

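View pics/w11t.png

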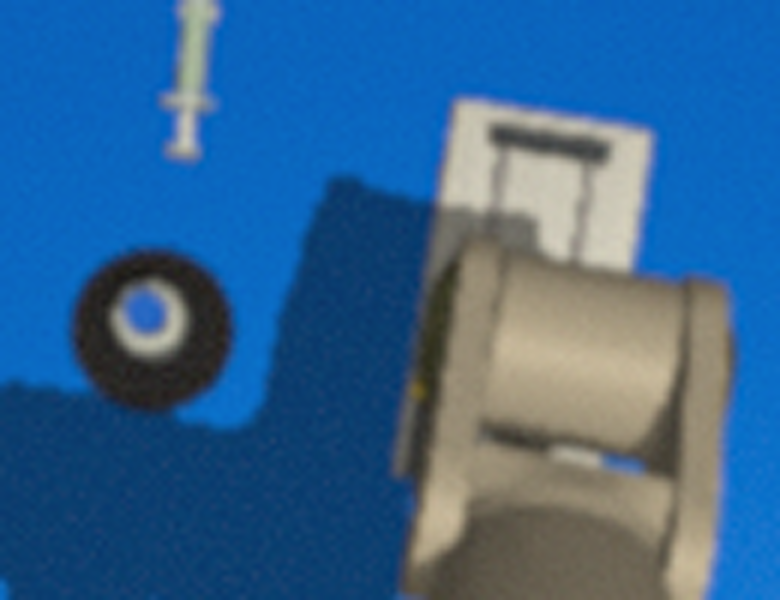

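The pointer is at u=452 in the crop, still about 4 mm short of the band's middle at u=422. I'll pull 4 mm more.

{"name": "send_rows", "arguments": {"moves": [{"tx": 0, "ty": -1, "tz": 0, "twist": 0, "jaw": 4}, {"tx": 0, "ty": -2, "tz": 0, "twist": 0, "jaw": 4}, {"tx": 0, "ty": -3, "tz": 0, "twist": 0, "jaw": 4}, {"tx": 0, "ty": -4, "tz": 0, "twist": 0, "jaw": 4}, {"tx": 0, "ty": -4, "tz": 0, "twist": 0, "jaw": 4}, {"tx": 0, "ty": -4, "tz": 0, "twist": 0, "jaw": 4}, {"tx": 0, "ty": -4, "tz": 0, "twist": 0, "jaw": 4}, {"tx": 0, "ty": -4, "tz": 0, "twist": 0, "jaw": 4}]}}

```text
time_s: 17.4
ee_pos: [0.4934, 0.0301, 0.0427]
tcp_rot: [2.382, 2.042, 0.007]
force: [10.0, 0.5, -4.8]
finger_gap: 0.0096
```

```bash
python3 chk.py w12
```

```text
now 17.4 [0.4934 0.0301 0.0427] yaw 1.4173481812755204 tilt -0.9999817540155945
tx,ty,tz mm [-4.3574  1.2269  0.7489] twist 0.0015518544806238932
[ 9.9571  0.453  -4.836 ] 0.009556921297413467
band [(126, 242, 261, -74.2), (129, 242, 262, -73.9), (132, 242, 262, -73.9), (135, 242, 262, -73.9), (138, 242, 262, -73.9), (141, 242, 262, -73.9), (144, 242, 262, -73.9), (147, 242, 261, -74.2), (150, 242, 261, -74.2)]
red [(142, 250, 254, -73.9), (145, 250, 254, -73.9), (148, 250, 254, -73.9), (151, 250, 254, -73.9), (154, 250, 254, -73.9), (157, 250, 254, -73.9), (160, 250, 254, -73.9), (163, 250, 254, -73.9), (166, 250, 254, -73.9), (169, 250, 254, -73.9), (172, 250, 254, -73.9), (175, 250, 254, -73.9), (178, 250, 254, -73.9), (181, 250, 254, -73.9), (184, 250, 254, -73.9), (187, 250, 254, -73.9), (190, 250, 254, -73.9), (193, 250, 254, -73.9), (196, 250, 254, -73.9), (199, 250, 254, -73.9), (202, 250, 254, -73.9)]
```

View pics/w12.png

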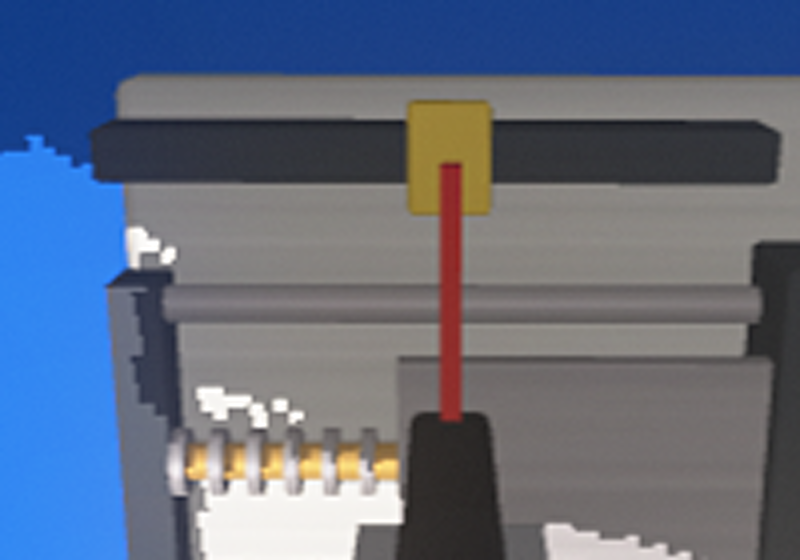

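The pointer is centred on the band, both reading -73.9 mm. I'll hold for half a second, check that it doesn't drift, and hand in.

{"name": "send_rows", "arguments": {"moves": [{"tx": 0, "ty": 0, "tz": 0, "twist": 0, "jaw": 4}, {"tx": 0, "ty": 0, "tz": 0, "twist": 0, "jaw": 4}, {"tx": 0, "ty": 0, "tz": 0, "twist": 0, "jaw": 4}, {"tx": 0, "ty": 0, "tz": 0, "twist": 0, "jaw": 4}, {"tx": 0, "ty": 0, "tz": 0, "twist": 0, "jaw": 4}, {"tx": 0, "ty": 0, "tz": 0, "twist": 0, "jaw": 4}]}}

```text
time_s: 18.1
ee_pos: [0.4935, 0.0301, 0.0428]
tcp_rot: [2.382, 2.042, 0.007]
force: [9.0, 0.2, -4.9]
finger_gap: 0.0096
```

```bash
python3 chk.py w13 | cut -c1-150; python3 -c "
from h import *
cv2.imwrite('pics/s13.png',cv2.resize(snapshot('scene')[110:260,160:310],None,fx=4,fy=4))"
```

```text
now 18.1 [0.4935 0.0301 0.0428] yaw 1.4173484575690392 tilt -0.9999813797146757
tx,ty,tz mm [-4.3405  1.1918  0.7642] twist 0.0015521307741426238
[ 9.0313  0.2377 -4.9458] 0.00963675122928139
band [(126, 242, 261, -74.1), (129, 242, 262, -73.9), (132, 242, 262, -73.9), (135, 242, 262, -73.9), (138, 242, 262, -73.8), (141, 242, 262, -73.8), 
red [(142, 250, 254, -73.9), (145, 250, 254, -73.9), (148, 250, 254, -73.9), (151, 250, 254, -73.9), (154, 250, 254, -73.9), (157, 250, 254, -73.9), (
```

View pics/s13.png

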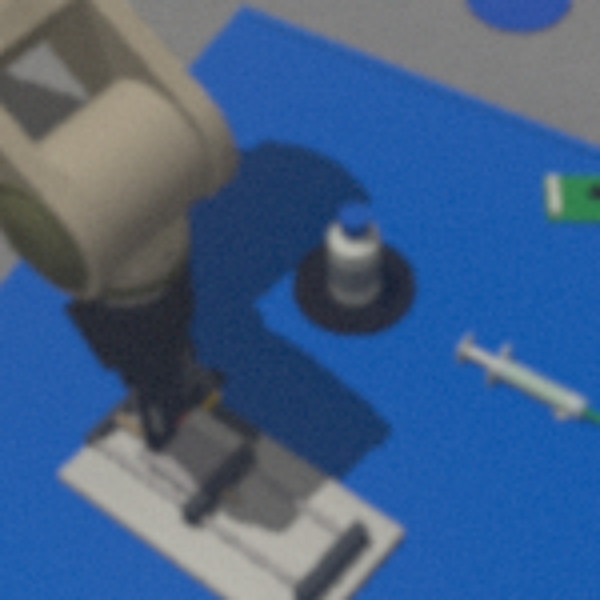

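The bottle is upright on the coaster at crop (355,270), the jaw is held open, and nothing is drifting. I'll hand in now.

```bash
python3 -c "
from bench import order,sensors
print(order.job_done()); print(sensors.observe()['time_s'])"
```

```text
the job is handed in; nothing more can be done
None
the job is handed in; nothing more can be done
```

I moved the white bottle onto the black coaster and released it. I then pulled the sliding jaw open by its tab and handed the job in at about 18 s of the 51 s allowed, still gripping the tab. The program gave no verdict.

- **Bottle:** the last scene picture shows it upright and well inside the coaster. The force read about 0 N after release.
- **Jaw:** pointer and band middle both measured -73.9 mm along the holder's x, within about 0.1 mm. There was no drift over the 0.7 s hold, with a spring pull of about 9–10 N and a finger gap of 9.6 mm.
- **Pull distance:** my first estimates ranged from 27.0 to 28.3 mm. The first 27 mm pull stopped about 4 mm short, so I pulled 4 mm more and checked again with the wrist camera.
- **Bystanders:** the syringe looked unmoved in the last pictures, and the band's measured position agreed with earlier readings to 1–2 mm. I did not re-measure the jar or tweezers, but the arm did not go near them at low height.

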